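# Load the wooden chopping board into the slot sanitizer and close its cover

### The arm

A 6-joint arm with a two-finger parallel gripper is mounted at the origin on a cart in front of the work surface, level with it; the furniture and walls round the work are solid. World frame = base frame: x ahead of the robot, y to its left, z up, the work surface at z = 0. Lengths are in mm, angles in degrees, forces in N, time in s.
With the tool pointing down it reaches from about 350 to 850 mm from the base axis. Payload 8.1 kg.
Tool frame: the origin (TCP) lies on the centre line of the jaws, within the pads' length; the fingertips stand 19 mm ahead of it and the grasp point (between the pads) is the TCP; z points along the fingers, y is the line along which they close (so a half turn about z gives the same grasp; the last joint's range is limited). The gripper opens to 85 mm and grips with 20 to 120 N. Pads are 22 mm wide; open, the fingers measure 114 mm over their backs; the gripper's body (76 mm by 85 mm) begins 54 mm behind the grasp point. The pads swing forward as they close: fully open they stand 13 mm farther back than shut.
Start: joints at [-72.903, 7.471, 85.268, -0, 87.261, -4.893], TCP at [224.688, -556.346, 250.292] pointing down, gripper open.
Joint ranges: [-169.43, 169.43], [-51.17, 129.36], [1.28, 143.12], [-76.62, 256.62], [0, 156.53], [-152.29, 152.29]. Speed limits (degrees/s): [136.94, 136.94, 159.86, 180, 180, 180].

### API

Orientations are given as [roll, pitch, yaw] about the fixed x, y, z axes, in that order (R = Rz(yaw) Ry(pitch) Rx(roll)).
In Python, from bench import r gives the robot as it stands. The module is installed in compiled form; this text tells all that it offers.
- The arm moves only by the tool servo_tool, never from a script. Its arguments are lists of equal length, an entry for each row: "fingers": the finger opening in m, from 0 to 0.0854; "linear": the shift along the tool's x, y, z in m, a list of three; "rotation": the turn, a rotation vector about the tool's x, y, z in degrees, a list of three. A call has 1 to 10 rows; each row is the pose to reach, as a shift and turn from the pose commanded when the call began, along the tool's axes at that moment; what a row does not reach only later rows make up. A row lasts 1/10 s, in which the tool goes at most 50 mm and 8.59 degrees, less where a joint would pass 70% of its speed; a pose out of reach is approached as far as the arm can. A call with a gripper value outside its range is refused whole. The fingers move at their own pace and stop on an object; "force" is the grip in N (left out, the last holds). Time passes only in rows, so rows that repeat a pose let the fingers close. It gives the time, the measured TCP pose, the force, the opening and the grip force at its end, in the units of the state.
- r.sense(): the state, without advancing time (a new reading comes with each control period).
- r.snapshot(name): name is "side" or "top" or "wrist"; returns a dict with "frame" (480x640x3 uint8, red, green, blue), "fx", "fy", "cx", "cy" (pixels), "camera_from_world" (4x4, takes a point from world to camera coordinates). Camera axes: x right, y up, looking along -z (the intrinsics and any distortion apply to the point x, -y, -z); pixel columns grow to the right and rows downward; lengths in mm; the calibration is good to about 2 mm. A picture is of the moment at which its call begins. There is no depth.
- r.hand_in(): hands the job in; it is judged then, once.
The state is a dict: "time": time; "joint_pos": joint angles; "qd": joint speeds; "joint_efforts": joint torques, N m; "tool_pos": TCP position; "tcp_rot": TCP orientation; "ft_force": force on the tool from outside, world axes, zero at the start; "wrist_torque": the same for the moment, N m; "finger_gap": finger opening in mm; "grip_force": force on a finger pad.
Only numpy, scipy, OpenCV 4.12 (cv2) and the standard library are available. Lean on these libraries where they do the work, as an engineer would, in place of code of your own. Each camera call takes 0.05 s, during which the arm holds its last target. There are 200 camera calls.

### The job

Take the pale wooden chopping board out of the draining rack, put it upright into the slot in the sloping top of the white board sanitizer, and press it all the way home with the fingertips while the cover still stands open. Then lower the cover gently until it is fully shut, without letting it slam. Leave the green board standing in the rack and do not disturb the other things.

Things in the scene. Friction and masses are not known exactly. Their poses are not given: they have to be found in the camera images.
- board_wood: Loose pale wooden chopping board, 120 tall x 90 wide x 10 mm thick, about 140 g, a darker groove near the rim of each face. Stands upright in one of the rack's two bays. Origin: centre of its lower edge; x = through its thickness, y = along its width, z = along its height (top edge at z = 120).
- board_green: Loose green plastic board of the same size and frame, upright in the other bay. It stays there.
- rack: Fixed steel draining rack, base 150 (x) x 110 (y) mm; boards stand on its top, 12 mm above the worktop. Origin: centre of the underside. Two bays at x = -40 and +40 mm in its frame, each a pair of wire hoops reaching 58 mm above the worktop, with 1.5 mm play on each face of the board, so the upper 70 mm of a board is free.
- slot_mouth (a point): Centre of the slot's mouth in the sloping deck, 130 mm above the worktop. z = square out of the deck (up and towards the robot, 30 deg from vertical), y = along the slot, x = up the slope. Slot 13 mm (x) by 94 mm (y), straight walls 120 mm deep along -z, no funnel; a board goes in with its height along -z. Deck flat from x = -55 to +70, y = -75 to +75 mm. The sanitizer is fixed.
- board_home (a point): Where the board's centre lies when it is fully home: 55 mm inside the mouth along the slot; the board's upper edge then stands 5 mm proud of the deck. Same axes as the slot mouth.
- board_wood_center (a point): Centre of the wooden board (60 mm above its lower edge); axes as the board's.
- cradle (a joint): Travel of the blue cradle down inside the slot, m: 0 = top, 70 mm inside the mouth (a board on it stands 50 mm proud of the deck); 0.045 = home on its stop, 115 mm inside. Starts at 0 to 0.006. It slides only when pushed with more than 5 N (plus 25 N per m/s) and stays where it is left; a board's weight does not move it.
- cover (a joint): Opening of the grey cover, rad: 0 = shut, lying on its stops parallel to the deck; starts between 1.75 and 2.05; limit 2.2. The stiff hinge (0.09 N m) holds the cover wherever it is left. A board standing more than 9 mm proud is in the cover's way.
- cover_hinge (a point): Middle of the cover's hinge axis, 60 mm up the slope from the slot's centre and 12.5 mm off the deck. Frame turns with the cover: -x = towards the free edge, z = out of the outer face (up off the deck when shut), y = hinge axis. Cover 5 mm thick, 112 mm wide along y; it opens by turning its free edge up and back, away from the robot.
- cover_edge (a point): Middle of the cover's free edge, 104 mm from the hinge axis; axes as the hinge point.
- yoghurt_cup: White yoghurt cup with red fruit, 72 mm wide, 71 mm tall, loose to the right of the sanitizer; bystander. Origin: centre of its underside.
- salt: Pink salt jar, 55 mm wide, 92 mm tall, loose at the right; bystander. Origin: centre of its underside.
- herb: Spice jar with a red cap, 45 mm wide, 106 mm tall, loose at the right; bystander. Origin: centre of its underside.
- sanitizer: White board sanitizer, fixed, 150 mm wide (y), 153 mm deep (x = -48 to 105), about 165 mm high at the back of its sloping deck, with a black window and a green lamp low in front. Origin: on the worktop, straight below the slot's mouth; x = away from its front.

How it is judged (in metres and radians):
On the way:
1. the wooden board is pressed home in the slot while the cover still stands open (distance between board_wood_center and board_home below 0.008 m and value of joint cradle above 0.041 m and value of joint cover above 1 rad), for 0.2 s.
At the end, for the whole second after the job is handed in: The wooden board rests in the slot with its centre within 8 mm of the home point and its height along the slot, the cradle is within 4 mm of its stop, the cover is shut (under 0.06 rad), and the green board still stands in its bay (moved under 20 mm) (distance between board_wood_center and board_home below 0.008 m and angle between the z axis of board_wood and the z axis of slot_mouth, either way round below 0.12 rad and value of joint cradle above 0.041 m and value of joint cover below 0.06 rad and linear speed of board_wood below 0.02 m/s and distance of board_green from where it was at the start of the episode below 0.02 m and angle between board_green's own z axis and vertical below 0.2 rad); the robot touches nothing.
It fails at once if the cover slams: it turns faster than 1.5 rad/s in the last 0.3 rad before it is shut (value of joint cover below 0.3 rad and velocity of joint cover below -1.5 rad/s).
It fails at once if the green board is knocked out of place (distance of board_green from where it was at the start of the episode above 0.03 m).
It fails at once if a bystander (yoghurt cup, salt or spice jar) is moved by more than 30 mm (distance of any of yoghurt_cup, salt, herb from where it was at the start of the episode above 0.03 m).
It also fails if it takes over 58 s, if anything falls off the work surface, if the arm or the gripper's body presses on something with over 40 N, if the wrist force passes 120 N, or if a joint passes its speed limit or range.

## Working session

There is one attempt and no reset: what is moved stays moved. The work goes in short steps, Python scripts to look and compute and a tool call to move; the robot and the scene stay as the last step left them, time stands still between calls to the robot, and variables do not carry over. Pictures are saved under pics/ and viewed, at most 10 in all, crops included, and the job is handed in when it is done.

Besides the shell and the picture viewer there is one more tool, called after "Request:" by a JSON object that holds its "op" and its "data", one argument or row to a line. servo_tool: Moves the arm, as the interface text tells. Its arguments: {"type":"object","properties":{"fingers":{"type":"array","items":{"type":"number"}},"linear":{"type":"array","items":{"type":"array","items":{"type":"number"}}},"rotation":{"type":"array","items":{"type":"array","items":{"type":"number"}}},"force":{"type":"number"}},"required":["fingers","linear","rotation"]}

```bash
mkdir -p pics
cat > h.py <<'E'
import numpy as np, cv2
from bench import r
from scipy.spatial.transform import Rotation as R
def snap(n,f=None):
    s=r.snapshot(n)
    if f: cv2.imwrite('pics/'+f,cv2.cvtColor(s['frame'],cv2.COLOR_RGB2BGR))
    return s
def ray(s,u,v):
    T=np.array(s['camera_from_world']); A=T[:3,:3]; t=T[:3,3]
    d=np.array([(u-s['cx'])/s['fx'],-(v-s['cy'])/s['fy'],-1.])
    d=A.T@d; return -A.T@t, d/np.linalg.norm(d)
def onz(s,u,v,z):
    o,d=ray(s,u,v); return o+d*(z-o[2])/d[2]
def tri(rays):
    M=sum(np.eye(3)-np.outer(d,d) for o,d in rays); b=sum((np.eye(3)-np.outer(d,d))@o for o,d in rays)
    p=np.linalg.solve(M,b); return p,[np.linalg.norm((np.eye(3)-np.outer(d,d))@(p-o)) for o,d in rays]
def proj(s,p):
    T=np.array(s['camera_from_world']); c=T[:3,:3]@np.array(p)+T[:3,3]
    return np.array([s['cx']+s['fx']*c[0]/-c[2], s['cy']+s['fy']*-c[1]/-c[2]])
E
python3 - <<'E'
from h import *
for n in ['side','top','wrist']:
    s=snap(n,n+'0.png'); print(n,s['fx'],s['cx'],s['cy'],[k for k in s], np.round(ray(s,320,240),2).tolist())
print(r.sense())
E
```

```text
side 488.92277407335644 322.52252707850243 239.15805649354314 ['frame', 'fx', 'fy', 'cx', 'cy', 'camera_from_world'] [[525.82, 790.98, 696.97], [-0.04, -0.81, -0.58]]
top 596.4924585228681 317.3259565119667 237.98216188143343 ['frame', 'fx', 'fy', 'cx', 'cy', 'camera_from_world'] [[415.9, -10.37, 1387.84], [0.07, -0.0, -1.0]]
wrist 400.9283567358116 321.1359368137816 236.63451044887003 ['frame', 'fx', 'fy', 'cx', 'cy', 'camera_from_world'] [[288.04, -530.78, 372.33], [-0.26, -0.1, -0.96]]
{'time': 0.15, 'joint_pos': array([-7.29052300e+01,  7.50535015e+00,  8.53157754e+01, -5.53872677e-04,
        8.72617640e+01, -4.89323394e+00]), 'qd': array([ 0.0727999 ,  0.01807759, -0.13750406,  0.05516672,  0.02916475,
        0.00824898]), 'joint_efforts': array([ 1.32628578e-03, -5.70063472e+01, -5.01156449e+01, -1.43980101e-04,
        9.60448582e-03,  3.47624427e-05]), 'tool_pos': array([ 224.54488235, -555.96558422,  249.47555385]), 'tcp_rot': array([-1.79917365e+02, -6.51922893e-03,  2.19880261e+01]), 'ft_force': array([ 0.02718214, -0.54160614,  0.2567748 ]), 'wrist_torque': array([-0.02159867, -0.0174818 ,  0.01204599]), 'grip_force': 0.0, 'finger_gap': 85.35374638927996}
```

View pics/side0.png

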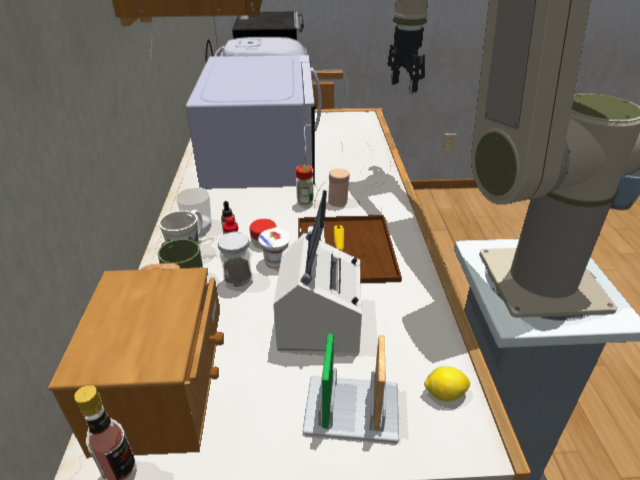

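View pics/top0.png

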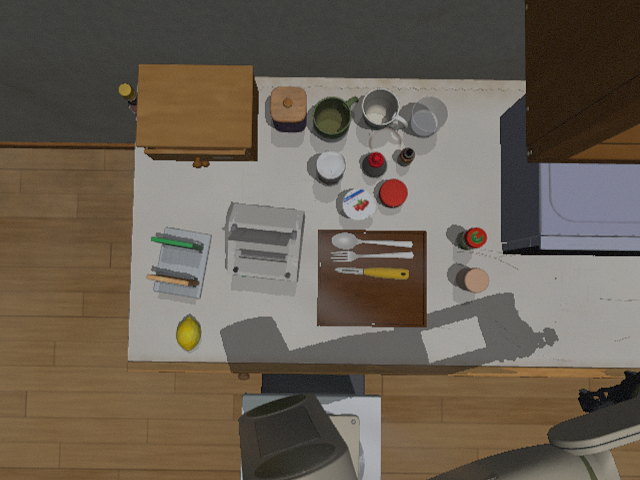

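The side view shows the wood board nearer the robot at about (380,382), green at (328,380) and the sanitizer at (320,300) with its cover up. The top view shows wood at about (172,280), green at (177,242) and the slot near (263,256).

Run:
```python
from h import *
def comp(s,box,lo,hi):
    u0,v0,u1,v1=box; hsv=cv2.cvtColor(s['frame'],cv2.COLOR_RGB2HSV)
    m=np.zeros((480,640),np.uint8); m[v0:v1,u0:u1]=cv2.inRange(hsv,lo,hi)[v0:v1,u0:u1]
    n,l,st,c=cv2.connectedComponentsWithStats(m); k=1+np.argmax(st[1:,4])
    return (l==k).astype(np.uint8), st[k]
S=snap('side');T=snap('top')
for n,s,box in [('side w',S,(365,325,395,435)),('top w',T,(140,260,205,295))]:
    m,st=comp(s,box,(8,70,60),(25,255,255)); c=cv2.findContours(m,0,1)[0][0]
    print(n,st,cv2.minAreaRect(c),cv2.approxPolyDP(c,2,True)[:,0].tolist())
for n,s,box in [('side g',S,(315,325,345,435)),('top g',T,(140,225,215,255))]:
    m,st=comp(s,box,(45,100,40),(80,255,255)); c=cv2.findContours(m,0,1)[0][0]
    print(n,st,cv2.minAreaRect(c),cv2.approxPolyDP(c,2,True)[:,0].tolist())
a=T['frame'][190:310,130:320]; b=S['frame'][190:360,260:380]
cv2.imwrite('pics/c1.png',cv2.cvtColor(np.hstack([cv2.resize(a,(456,288*1),interpolation=2) ,cv2.resize(b,(203,288),interpolation=2)]),cv2.COLOR_RGB2BGR))
for u,v in [(148,276),(197,284)]: print(onz(T,u,v,132))
```

```text
side w [373 335  12  95 746] ((379.26239013671875, 382.0138244628906), (9.460589408874512, 94.2905502319336), 3.012787342071533) [[383, 335], [379, 336], [375, 373], [375, 429], [379, 428], [384, 382]]
top w [147 275  52  11 267] ((172.3918914794922, 279.6486511230469), (51.62128448486328, 6.082762241363525), 9.462321281433105) [[147, 275], [150, 279], [186, 285], [198, 283], [169, 276]]
side g [322 334  12  94 749] ((326.5440979003906, 380.4264831542969), (9.587063789367676, 93.41634368896484), 4.398705005645752) [[332, 334], [327, 335], [322, 377], [323, 427], [327, 427]]
top g [151 237  42  11 199] ((171.5050506591797, 241.97149658203125), (41.76640701293945, 4.981845855712891), 10.007980346679688) [[151, 238], [169, 244], [192, 246], [186, 242]]
[418.49905457 345.60234415 132.        ]
[403.07609658 242.19916309 132.        ]
```

Request:
{"op": "servo_tool", "data": {
  "fingers": [0.06,0.06,0.06,0.06,0.06,0.06,0.06,0.06,0.06,0.06],
  "linear": [
    [0.03,-0.038,-0.01],
    [0.06,-0.077,-0.02],
    [0.09,-0.115,-0.03],
    [0.12,-0.154,-0.04],
    [0.15,-0.192,-0.05],
    [0.18,-0.231,-0.06],
    [0.21,-0.27,-0.07],
    [0.24,-0.308,-0.08],
    [0.27,-0.346,-0.09],
    [0.3,-0.385,-0.1]
  ],
  "rotation": [
    [0,0,-6],
    [0,0,-12],
    [0,0,-18],
    [0,0,-24],
    [0,0,-30],
    [0,0,-36],
    [0,0,-42],
    [0,0,-48],
    [0,0,-54],
    [0,0,-60]
  ]
}}

```text
time: 1.25
tool_pos: [358.6, -85.4, 350.9]
tcp_rot: [179.9, 0.0, 82.2]
ft_force: [0.9, -0.9, 0.2]
finger_gap: 60.2
grip_force: 0.0
```

Request:
{"op": "servo_tool", "data": {
  "fingers": [0.06,0.06,0.06,0.06,0.06,0.06,0.06],
  "linear": [
    [0.045,0.007,-0.01],
    [0.09,0.014,-0.02],
    [0.135,0.021,-0.03],
    [0.18,0.028,-0.04],
    [0.225,0.034,-0.046],
    [0.243,0.037,-0.05],
    [0.243,0.037,-0.05]
  ],
  "rotation": [
    [0,0,0],
    [0,0,0],
    [0,0,0],
    [0,0,0],
    [0,0,0],
    [0,0,0],
    [0,0,0]
  ]
}}

```text
time: 1.95
tool_pos: [429.3, 150.6, 400.4]
tcp_rot: [-180.0, -0.0, 82.2]
ft_force: [-0.1, -1.2, -0.0]
finger_gap: 60.3
grip_force: 0.0
```

Run:
```python
from h import *
s=snap('wrist','w1.png'); import pickle; pickle.dump(s,open('w1.pkl','wb')); print(np.round(ray(s,320,240),2).tolist(), r.sense()['joint_pos'])
```

```text
[[438.18, 218.34, 523.36], [-0.04, -0.28, -0.96]] [ 1.27054026e+01 -1.57951951e+01  9.19468549e+01 -8.48301635e-03
  1.03878896e+02  2.05636094e+01]
```

View pics/w1.png

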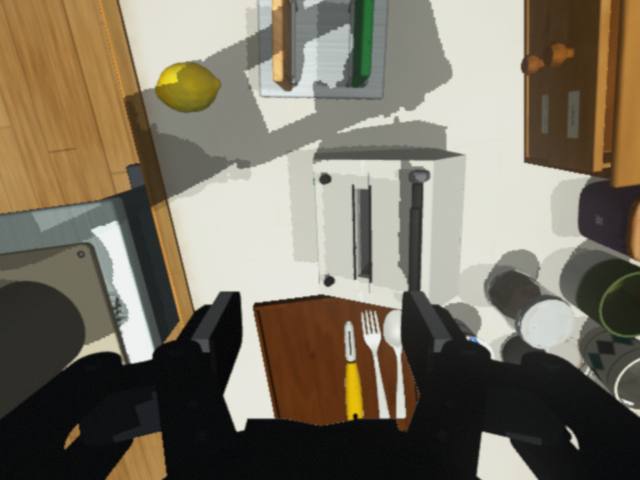

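The wrist view shows wood at about (283,40), green at (362,40), the slot from (362,187) to (362,278), and the cover edge-on near (415,230). I'll move towards the rack for a second view.

Request:
{"op": "servo_tool", "data": {
  "fingers": [0.06,0.06,0.06,0.06,0.06],
  "linear": [
    [0.035,-0.012,0.02],
    [0.07,-0.024,0.04],
    [0.105,-0.036,0.06],
    [0.115,-0.04,0.07],
    [0.115,-0.04,0.07]
  ],
  "rotation": [
    [0,0,0],
    [0,0,0],
    [0,0,0],
    [0,0,0],
    [0,0,0]
  ]
}}

```text
time: 2.5
tool_pos: [404.5, 267.3, 328.2]
tcp_rot: [-179.8, 0.1, 82.1]
ft_force: [0.3, 0.4, 0.0]
finger_gap: 60.3
grip_force: 0.0
```

Run:
```python
from h import *
s=snap('wrist','w2.png'); import pickle; pickle.dump(s,open('w2.pkl','wb'))
```

```text
(no output)
```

View pics/w2.png

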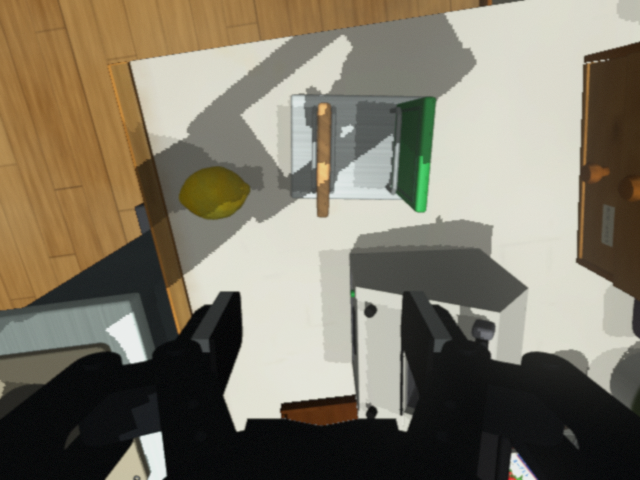

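Run:
```python
from h import *; import pickle
w1,w2=[pickle.load(open(f,'rb')) for f in('w1.pkl','w2.pkl')]; T=snap('top')
pickle.dump(T,open('t.pkl','wb'))
g=lambda s:cv2.cvtColor(s['frame'],cv2.COLOR_RGB2GRAY)
for v in (200,230,260): print(v,[(340+i,int(x)) for i,x in enumerate(g(w1)[v,340:380])][8:36])
a=cv2.resize(w1['frame'][145:305,310:470],(480,480),interpolation=cv2.INTER_NEAREST)
b=cv2.resize(T['frame'][200:290,215:310],(316,300),interpolation=cv2.INTER_NEAREST)
b=np.vstack([b,np.zeros((180,316,3),np.uint8)])
cv2.imwrite('pics/c2.png',cv2.cvtColor(np.hstack([a,b]),cv2.COLOR_RGB2BGR))
hsv=cv2.cvtColor(w2['frame'],cv2.COLOR_RGB2HSV); m=np.zeros((480,640),np.uint8)
m[98:222,312:332]=cv2.inRange(hsv,(5,80,40),(25,255,255))[98:222,312:332]
c=max(cv2.findContours(m,0,1)[0],key=cv2.contourArea); print(cv2.minAreaRect(c),cv2.boxPoints(cv2.minAreaRect(c)).tolist())
```

```text
200 [(348, 202), (349, 203), (350, 197), (351, 170), (352, 112), (353, 76), (354, 111), (355, 156), (356, 159), (357, 137), (358, 123), (359, 110), (360, 91), (361, 80), (362, 75), (363, 75), (364, 76), (365, 76), (366, 75), (367, 73), (368, 65), (369, 53), (370, 77), (371, 138), (372, 189), (373, 200), (374, 201), (375, 203)]
230 [(348, 203), (349, 203), (350, 201), (351, 196), (352, 161), (353, 90), (354, 77), (355, 137), (356, 172), (357, 153), (358, 133), (359, 118), (360, 101), (361, 82), (362, 77), (363, 76), (364, 76), (365, 76), (366, 75), (367, 71), (368, 63), (369, 54), (370, 68), (371, 120), (372, 175), (373, 196), (374, 202), (375, 201)]
260 [(348, 202), (349, 203), (350, 202), (351, 200), (352, 180), (353, 131), (354, 75), (355, 91), (356, 143), (357, 163), (358, 141), (359, 128), (360, 113), (361, 91), (362, 76), (363, 75), (364, 74), (365, 73), (366, 74), (367, 73), (368, 64), (369, 53), (370, 63), (371, 113), (372, 167), (373, 195), (374, 200), (375, 200)]
((322.8898620605469, 159.4981231689453), (13.421799659729004, 113.11933135986328), 0.9710219502449036) [[315.221435546875, 215.93594360351562], [317.138427734375, 102.83284759521484], [330.55828857421875, 103.060302734375], [328.64129638671875, 216.16339111328125]]
```

View pics/c2.png

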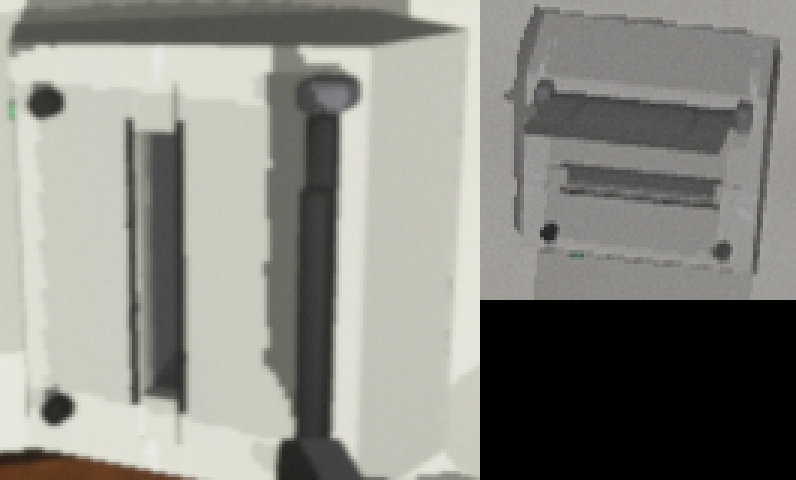

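Slot rim strips in w1 run from (353,184) to (355,279) and from (370,185) to (371,282). In the top view they run from (240,257) to (286,262) and from (240,249) to (287,254). I'll triangulate these.

Run:
```python
from h import *; import pickle
w1,w2,T=[pickle.load(open(f,'rb')) for f in('w1.pkl','w2.pkl','t.pkl')]
f=lambda n,a,b:print(n,*[np.round(x,1) for x in tri([ray(*a),ray(*b)])])
f('slot',(w1,362.4,232.7),(T,263.3,255.4))
f('slot+y',(w1,361.6,184.8),(T,239.9,253))
f('slot-y',(w1,363.1,280.6),(T,286.8,257.9))
f('dot+y',(w1,325,179),(T,235.7,269.6))
f('dot-y',(w1,329,280.7),(T,288,275.3))
for z in(125,130,135): print(z,[onz(w1,u,v,z).round(1) for u,v in((361.6,184.8),(362.4,232.7),(363.1,280.6),(325,179),(329,280.7))],onz(T,263.3,255.4,z).round(1))
f('wood+y',(w2,323.8,102.9),(T,147.8,276)) ; f('wood-y',(w2,321.9,216),(T,198,283.5))
print([onz(w2,u,v,132).round(1) for u,v in((317.1,102.8),(330.6,103.1),(328.6,216.2),(315.2,215.9))])
# wood in w1 
hsv=cv2.cvtColor(w1['frame'],cv2.COLOR_RGB2HSV);m=np.zeros((480,640),np.uint8)
m[0:95,265:300]=cv2.inRange(hsv,(5,60,40),(25,255,255))[0:95,265:300]
for v in (20,40,60,70,76,80,84,88): x=np.flatnonzero(m[v]); print(v,x.min() if len(x) else None,x.max() if len(x) else None,w1['frame'][v,268:300:2,0].tolist())
```

```text
slot [465.2 104.9 124.3] [0. 0.]
slot+y [469.6 154.4 125.4] [0. 0.]
slot-y [460.1  54.7 130.5] [0.3 0.3]
dot+y [434.4 163.8 116.1] [0.2 0.2]
dot-y [423.8  52.4 113.3] [0.1 0.1]
125 [array([469.6, 154.4, 125. ]), array([465.1, 105.1, 125. ]), array([460.1,  52.4, 125. ]), array([434.3, 165. , 125. ]), array([424.1,  57.2, 125. ])] [465.2 104.8 125. ]
130 [array([469.2, 155.2, 130. ]), array([464.8, 106.5, 130. ]), array([459.9,  54.5, 130. ]), array([434.3, 165.7, 130. ]), array([424.3,  59.2, 130. ])] [465.  104.4 130. ]
135 [array([468.8, 156. , 135. ]), array([464.4, 107.9, 135. ]), array([459.6,  56.5, 135. ]), array([434.4, 166.4, 135. ]), array([424.5,  61.2, 135. ])] [464.8 103.9 135. ]
wood+y [417.6 349.4 119.9] [0.9 0.9]
wood-y [402.5 250.5  80.4] [1.1 1.1]
[array([411.6, 349.7, 132. ]), array([421.7, 348. , 132. ]), array([408.5, 261.4, 132. ]), array([397.7, 263.2, 132. ])]
20 272 290 [187, 182, 142, 151, 154, 154, 156, 128, 97, 92, 87, 83, 110, 107, 122, 124]
40 272 290 [97, 95, 102, 133, 144, 153, 151, 121, 92, 91, 92, 84, 109, 108, 117, 120]
60 272 289 [147, 181, 192, 232, 237, 235, 228, 172, 93, 86, 85, 79, 105, 108, 121, 123]
70 273 289 [193, 191, 200, 231, 237, 238, 234, 185, 100, 86, 82, 81, 107, 107, 117, 120]
76 273 290 [197, 196, 201, 228, 234, 234, 233, 186, 89, 75, 80, 79, 89, 95, 120, 125]
80 274 290 [200, 197, 186, 193, 210, 208, 196, 142, 88, 87, 75, 75, 110, 135, 111, 125]
84 279 291 [198, 198, 197, 194, 176, 129, 100, 98, 96, 91, 88, 82, 81, 83, 90, 188]
88 283 290 [204, 203, 204, 201, 201, 200, 192, 143, 103, 101, 96, 95, 160, 211, 221, 223]
```

Run:
```python
from h import *; import pickle
w1,w2,T=[pickle.load(open(f,'rb')) for f in('w1.pkl','w2.pkl','t.pkl')]
f=lambda n,a,b:print(n,*[np.round(x,1) for x in tri([ray(*a),ray(*b)])])
f('wood-y',(w1,278.3,82),(w2,321.9,216.5)); f('wood+y',(w2,323.8,102.5),(T,147.5,275.5))
print([onz(w2,u,v,132).round(1) for u,v in((323.8,102.5),(321.9,216.5))], onz(w1,278.3,82,132).round(1), [onz(T,u,v,132).round(1) for u,v in((148,277),(150,279),(147,275.2))])
```

```text
wood-y [403.  260.3 124.8] [0.2 0.2]
wood+y [418.2 349.7 121.3] [1.4 1.4]
[array([416.7, 349.2, 132. ]), array([403.1, 261.9, 132. ])] [403.8 259.6 132. ] [array([416.4, 345.5, 132. ]), array([412.3, 341.2, 132. ]), array([420.1, 347.8, 132. ])]
```

Request:
{"op": "servo_tool", "data": {
  "fingers": [0.05,0.05,0.05,0.05,0.05,0.05],
  "linear": [
    [0.02,0,0.035],
    [0.038,0,0.08],
    [0.0385,0,0.12],
    [0.0385,0,0.158],
    [0.0385,0,0.158],
    [0.0385,0,0.158]
  ],
  "rotation": [
    [0,0,0.5],
    [0,0,1],
    [0,0,1],
    [0,0,1],
    [0,0,1],
    [0,0,1]
  ]
}}

```text
time: 3.2
tool_pos: [411.9, 304.9, 173.7]
tcp_rot: [180.0, -0.0, 80.9]
ft_force: [-0.1, -0.3, 1.6]
finger_gap: 49.7
grip_force: 0.0
```

Run:
```python
from h import *
s=snap('wrist','w3.png'); q=r.sense(); print(q['tool_pos'],q['tcp_rot'])
p=q['tool_pos']; A=R.from_euler('xyz',q['tcp_rot'],degrees=True).as_matrix()
print('tcp px',proj(s,p),'tip',proj(s,p+A@[0,0,19]),'ends',proj(s,[417,350,132]),proj(s,[403,261,132]))
```

```text
[412.73606463 305.6346482  175.26638544] [ 1.79835562e+02 -1.19234038e-01  8.09088309e+01]
tcp px [324.94234763 330.7946989 ] tip [324.65354856 305.95282696] ends [317.47226725 181.06734726] [318.4910517  371.82934537]
```

View pics/w3.png

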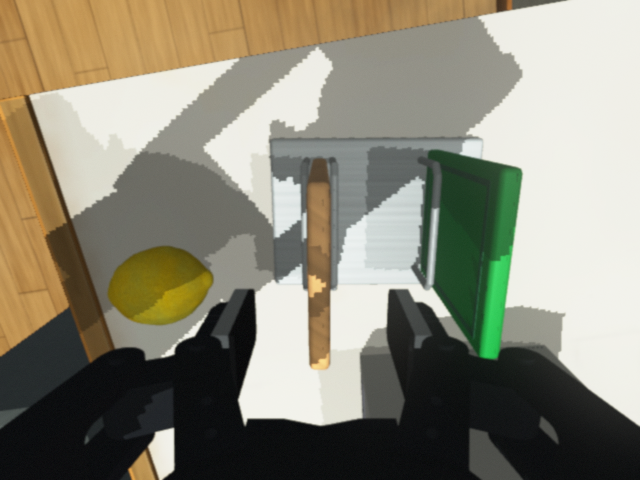

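Board top edge spans (318,181) to (319.5,367), within 2 px of prediction and centred between the fingers. Descend and grip.

Request:
{"op": "servo_tool", "data": {
  "fingers": [0.05,0.05,0.05,0.0,0.0,0.0,0.0,0.0],
  "linear": [
    [0,-0.002,0.04],
    [0,-0.002,0.064],
    [0,-0.002,0.064],
    [0,-0.002,0.064],
    [0,-0.002,0.064],
    [0,-0.002,0.064],
    [0,-0.002,0.064],
    [0,-0.002,0.064]
  ],
  "rotation": [
    [0,0,0],
    [0,0,0],
    [0,0,0],
    [0,0,0],
    [0,0,0],
    [0,0,0],
    [0,0,0],
    [0,0,0]
  ],
  "force": 50
}}

```text
time: 4.05
tool_pos: [410.7, 307.2, 111.1]
tcp_rot: [179.8, -0.2, 81.0]
ft_force: [0.8, -1.2, 5.9]
finger_gap: 9.5
grip_force: 49.6
```

Request:
{"op": "servo_tool", "data": {
  "fingers": [0,0,0,0,0,0,0],
  "linear": [
    [0,0,-0.02],
    [0,0,-0.05],
    [0,0,-0.09],
    [0,0,-0.13],
    [0,0,-0.17],
    [0,0,-0.19],
    [0,0,-0.19]
  ],
  "rotation": [
    [0,0,0],
    [0,0,0],
    [0,0,0],
    [0,0,0],
    [0,0,0],
    [0,0,0],
    [0,0,0]
  ]
}}

```text
time: 4.75
tool_pos: [410.7, 307.2, 303.9]
tcp_rot: [179.6, -0.3, 81.0]
ft_force: [0.1, -0.4, -1.4]
finger_gap: 9.3
grip_force: 50.0
```

```bash
cat >> h.py <<'E'
M=np.array([464.9,105.2,130.]); phi=-5.4
def slotR(phi): return R.from_euler('xyz',[0,-30,phi],degrees=True)  # cols = slot x,y,z
def goto(p,Rt,q=None):
    q=q or r.sense(); Rc=R.from_euler('xyz',q['tcp_rot'],degrees=True)
    print('at',q['tool_pos'].round(1),q['tcp_rot'].round(2),'F',q['ft_force'].round(1),'gap',round(q['finger_gap'],1))
    print('lin mm',Rc.inv().apply(np.array(p)-q['tool_pos']).round(1),'rot',(Rc.inv()*Rt).as_rotvec(degrees=True).round(2))
def toolR(S): X=S.as_matrix(); return R.from_matrix(np.c_[X[:,1],X[:,0],-X[:,2]])
E
python3 - <<'E'
from h import *
S=slotR(phi); print(S.as_matrix().round(3))
goto(M+S.apply([0,0,99+30]),toolR(S))
E
```

```text
[[ 0.862  0.094 -0.498]
 [-0.082  0.996  0.047]
 [ 0.5    0.     0.866]]
at [410.7 307.2 303.9] [179.61  -0.33  81.  ] F [ 0.1 -0.4 -1.4] gap 9.3
lin mm [-195.4   20.4   61.2] rot [-29.59   0.63  -3.6 ]
```

Request:
{"op": "servo_tool", "data": {
  "fingers": [0,0,0,0,0,0,0,0,0,0],
  "linear": [
    [-0.03,0.003,0],
    [-0.07,0.006,0],
    [-0.11,0.01,0],
    [-0.15,0.015,0],
    [-0.18,0.018,0.01],
    [-0.195,0.02,0.03],
    [-0.1954,0.0204,0.05],
    [-0.1954,0.0204,0.0612],
    [-0.1954,0.0204,0.0612],
    [-0.1954,0.0204,0.0612]
  ],
  "rotation": [
    [-5,0.1,-0.6],
    [-10,0.2,-1.2],
    [-15,0.3,-1.8],
    [-20,0.4,-2.4],
    [-25,0.5,-3],
    [-29.6,0.63,-3.6],
    [-29.6,0.63,-3.6],
    [-29.6,0.63,-3.6],
    [-29.6,0.63,-3.6],
    [-29.6,0.63,-3.6]
  ]
}}

```text
time: 5.75
tool_pos: [407.3, 115.0, 238.0]
tcp_rot: [150.7, 0.5, 84.5]
ft_force: [0.5, 0.5, -0.9]
finger_gap: 9.1
grip_force: 50.0
```

Run:
```python
from h import *
S=slotR(phi)
goto(M+S.apply([0,0,99+30]),toolR(S))
s=snap('wrist'); t=snap('side'); T=snap('top')
a=cv2.resize(t['frame'][160:370,250:400],(429,600),interpolation=1); b=cv2.resize(s['frame'],(371,278)); c=cv2.resize(T['frame'][190:300,210:315],(307,322),interpolation=1)
c=np.hstack([c,np.zeros((322,64,3),np.uint8)])
cv2.imwrite('pics/m1.png',cv2.cvtColor(np.hstack([a,np.vstack([b,c])]),cv2.COLOR_RGB2BGR))
import pickle; pickle.dump((s,t,T),open('m1.pkl','wb'))
```

```text
at [407.3 115.  238. ] [150.7    0.54  84.46] F [ 0.5  0.5 -0.9] gap 9.1
lin mm [-4.4 -3.6 -6.2] rot [-0.71  0.53  0.15]
```

View pics/m1.png

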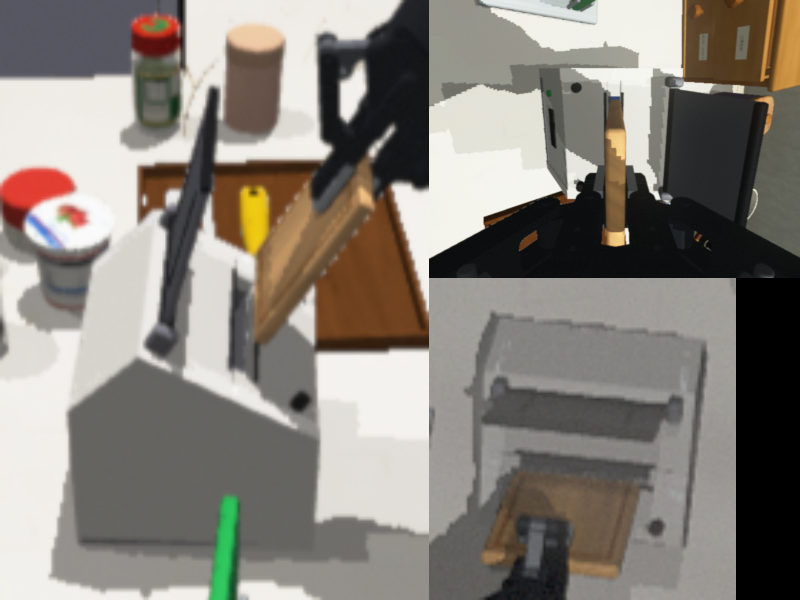

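Run:
```python
from h import *
S=slotR(phi)
goto(M+S.apply([0,0,99+9]),toolR(S))
```

```text
at [407.7 115.1 239. ] [150.63   0.5   84.46] F [-0.4  0.5 -1.8] gap 9.4
lin mm [-4.4 -4.2 15.4] rot [-0.63  0.5   0.13]
```

Request:
{"op": "servo_tool", "data": {
  "fingers": [0,0,0,0],
  "linear": [
    [-0.0044,-0.0042,0],
    [-0.0044,-0.0042,0.008],
    [-0.0044,-0.0042,0.0154],
    [-0.0044,-0.0042,0.0154]
  ],
  "rotation": [
    [-0.6,0.5,0.1],
    [-0.6,0.5,0.1],
    [-0.6,0.5,0.1],
    [-0.6,0.5,0.1]
  ]
}}

```text
time: 6.3
tool_pos: [411.9, 110.4, 219.4]
tcp_rot: [150.4, 0.2, 84.5]
ft_force: [0.2, 0.1, -1.2]
finger_gap: 9.7
grip_force: 50.0
```

Run:
```python
from h import *
S=slotR(phi)
s=snap('wrist'); t=snap('side'); T=snap('top')
goto(M+S.apply([0,0,99+9]),toolR(S))
for n,x in(('w',s),('s',t),('t',T)): print(n,[proj(x,M+S.apply(v)).round(0).tolist() for v in([6.5,47,0],[-6.5,47,0],[6.5,-47,0],[-6.5,-47,0],[5,45,9],[-5,45,9],[-5,-45,9])])
I=cv2.INTER_CUBIC
b=cv2.resize(s['frame'][110:260,230:400],(680,600),interpolation=I)
cv2.imwrite('pics/m2.png',cv2.cvtColor(b,cv2.COLOR_RGB2BGR))
import pickle; pickle.dump((s,t,T),open('m2.pkl','wb'))
```

```text
at [412.5 110.8 221.1] [150.29   0.16  84.54] F [ 0.4  0.2 -0.7] gap 9.3
lin mm [-0.7  0.1 -2.7] rot [-0.29  0.16  0.03]
w [[338.0, 162.0], [315.0, 162.0], [336.0, 315.0], [316.0, 315.0], [336.0, 168.0], [317.0, 168.0], [318.0, 319.0]]
s [[332.0, 288.0], [338.0, 291.0], [333.0, 255.0], [339.0, 258.0], [335.0, 284.0], [340.0, 287.0], [340.0, 255.0]]
t [[241.0, 250.0], [241.0, 256.0], [285.0, 255.0], [285.0, 261.0], [241.0, 253.0], [241.0, 257.0], [283.0, 262.0]]
```

View pics/m2.png

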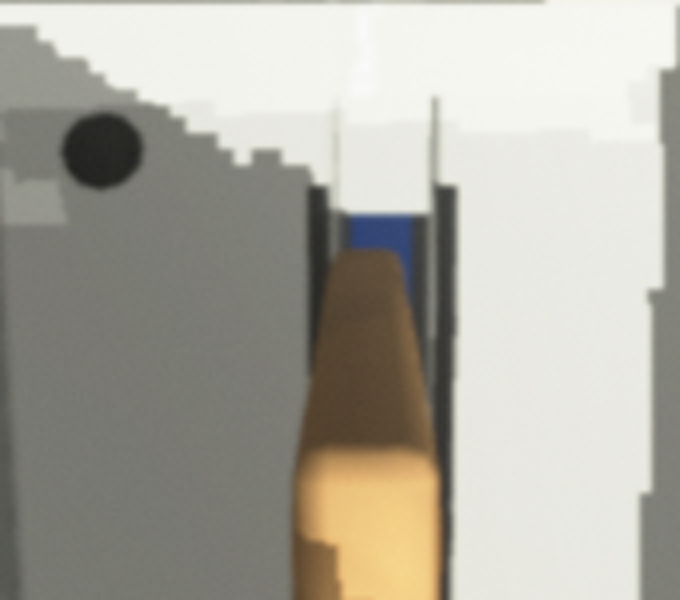

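The crop shows the mouth centred at crop x≈385 with its +y end at row 213. The board's lower +y corner is at x=369, row 250, so it needs about 2.4 mm shift up-slope. Computing this in slot coordinates:

Run:
```python
from h import *; import pickle
s,t,T=pickle.load(open('m2.pkl','rb')); S=slotR(phi)
def sl(u,v,h):
    o,d=ray(s,230+u/4,110+v/4); o=S.inv().apply(o-M); d=S.inv().apply(d); return (o+d*(h-o[2])/d[2]).round(1)
print('cam',S.inv().apply(ray(s,0,0)[0]-M).round(1))
for n,u,v in(('stripL end',318,185),('stripR',447,185),('mouth end L',335,213),('R',435,213),('stripL low',313,370),('stripR low',447,590)): print(n,sl(u,v,0))
for h in(4,6,9): print(h,'bottom L,R',sl(330,252,h),sl(408,252,h),'top L,R',sl(297,458,h+120),sl(438,458,h+120))
q=r.sense(); A=R.from_euler('xyz',q['tcp_rot'],degrees=True); print('tcp slot',S.inv().apply(q['tool_pos']-M).round(1),'bottom ctr',S.inv().apply(q['tool_pos']+A.apply([0,0,99])-M).round(1))
```

```text
cam [ -1.3  69.1 227.1]
stripL end [-9.6 50.4  0. ]
stripR [ 8.4 50.4  0. ]
mouth end L [-7.2 46.5  0. ]
R [ 6.8 46.6  0. ]
stripL low [-10.5  24.2   0. ]
stripR low [ 9.3 -9.1  0. ]
4 bottom L,R [-7.8 41.6  4. ] [ 3.  41.6  4. ] top L,R [ -6.6  42.8 124. ] [  2.8  42.8 124. ]
6 bottom L,R [-7.8 41.8  6. ] [ 2.9 41.9  6. ] top L,R [ -6.5  43.3 126. ] [  2.7  43.3 126. ]
9 bottom L,R [-7.7 42.2  9. ] [ 2.9 42.2  9. ] top L,R [ -6.3  44.  129. ] [  2.6  44.1 129. ]
tcp slot [-1.000e-01  6.000e-01  1.053e+02] bottom ctr [-0.6  0.4  6.3]
```

Request:
{"op": "servo_tool", "data": {
  "fingers": [0,0,0,0,0,0],
  "linear": [
    [0.0015,0.0016,0],
    [0.0015,0.0016,0],
    [0.0015,0.0016,0.003],
    [0.0015,0.0016,0.006],
    [0.0015,0.0016,0.009],
    [0.0015,0.0016,0.012]
  ],
  "rotation": [
    [-0.3,0.15,0],
    [-0.3,0.15,0],
    [-0.3,0.15,0],
    [-0.3,0.15,0],
    [-0.3,0.15,0],
    [-0.3,0.15,0]
  ]
}}

```text
time: 7.05
tool_pos: [420.0, 111.7, 211.2]
tcp_rot: [150.0, 0.0, 84.6]
ft_force: [0.4, -0.1, -1.1]
finger_gap: 9.8
grip_force: 50.1
```

```bash
cat >> h.py <<'E'
def st(phi=phi):
    S=slotR(phi); q=r.sense(); A=R.from_euler('xyz',q['tcp_rot'],degrees=True)
    print('t',q['time'],'tcp slot',S.inv().apply(q['tool_pos']-M).round(1),'99 ahead',S.inv().apply(q['tool_pos']+A.apply([0,0,99])-M).round(1),'F slot',S.inv().apply(q['ft_force']).round(1),'M',q['wrist_torque'].round(2),'gap',round(q['finger_gap'],1),q['grip_force'])
E
python3 -c "
from h import *
st()"
```

```text
t 7.05 tcp slot [ 1.4  2.2 93. ] 99 ahead [ 1.4  2.2 -6. ] F slot [-0.2 -0.1 -1.2] M [ 0.06  0.36 -0.03] gap 9.8 50.067495703697205
```

Request:
{"op": "servo_tool", "data": {
  "fingers": [0,0,0,0,0,0],
  "linear": [
    [0,0,0.005],
    [0,0,0.01],
    [0,0,0.015],
    [0,0,0.02],
    [0,0,0.025],
    [0,0,0.03]
  ],
  "rotation": [
    [0,0,0],
    [0,0,0],
    [0,0,0],
    [0,0,0],
    [0,0,0],
    [0,0,0]
  ]
}}

```text
time: 7.65
tool_pos: [435.1, 110.3, 185.3]
tcp_rot: [150.0, 0.0, 84.6]
ft_force: [0.1, -0.2, -0.9]
finger_gap: 9.4
grip_force: 50.1
```

```bash
python3 -c "
from h import *
st()"
```

```text
t 7.65 tcp slot [ 1.5  2.2 62.9] 99 ahead [  1.5   2.2 -36.1] F slot [-0.4 -0.2 -0.8] M [ 0.06  0.4  -0.03] gap 9.4 50.06883502006531
```

Request:
{"op": "servo_tool", "data": {
  "fingers": [0,0,0,0,0,0,0],
  "linear": [
    [0,0,0.006],
    [0,0,0.012],
    [0,0,0.018],
    [0,0,0.024],
    [0,0,0.028],
    [0,0,0.032],
    [0,0,0.036]
  ],
  "rotation": [
    [0,0,0],
    [0,0,0],
    [0,0,0],
    [0,0,0],
    [0,0,0],
    [0,0,0],
    [0,0,0]
  ]
}}

```text
time: 8.35
tool_pos: [452.9, 108.6, 154.2]
tcp_rot: [150.0, 0.0, 84.6]
ft_force: [-0.9, -0.5, -1.2]
finger_gap: 9.4
grip_force: 50.1
```

```bash
python3 -c "
from h import *
st()"
```

```text
t 8.35 tcp slot [ 1.5  2.2 27.1] 99 ahead [  1.5   2.2 -71.9] F slot [-1.3 -0.5 -0.6] M [ 0.09  0.51 -0.01] gap 9.4 50.09986996650696
```

Request:
{"op": "servo_tool", "data": {
  "fingers": [0.025,0.025,0.025,0.025,0.025,0.025,0.0,0.0,0.0,0.0],
  "linear": [
    [0,0,0],
    [0,0,0],
    [0,0,0],
    [0,0,-0.02],
    [0,0,-0.045],
    [0,0,-0.06],
    [0,0,-0.06],
    [0,0,-0.06],
    [0,0,-0.06],
    [0,0,-0.06]
  ],
  "rotation": [
    [0,0,0],
    [0,0,0],
    [0,0,0],
    [0,0,0],
    [0,0,0],
    [0,0,0],
    [0,0,0],
    [0,0,0],
    [0,0,0],
    [0,0,0]
  ]
}}

```text
time: 9.35
tool_pos: [422.7, 111.2, 205.2]
tcp_rot: [150.1, 0.1, 84.6]
ft_force: [0.2, 0.5, 0.2]
finger_gap: -0.1
grip_force: 0.0
```

Run:
```python
from h import *
st(); t=snap('side'); s=snap('wrist')
I=cv2.INTER_CUBIC
cv2.imwrite('pics/m3.png',cv2.cvtColor(np.hstack([cv2.resize(t['frame'][160:360,250:400],(375,500),interpolation=I),cv2.resize(s['frame'][100:480,170:470],(395,500),interpolation=I)]),cv2.COLOR_RGB2BGR))
```

```text
t 9.35 tcp slot [ 0.7  2.  86.4] 99 ahead [  0.6   1.9 -12.6] F slot [0.2 0.5 0.1] M [0.01 0.31 0.01] gap -0.1 0.0
```

View pics/m3.png

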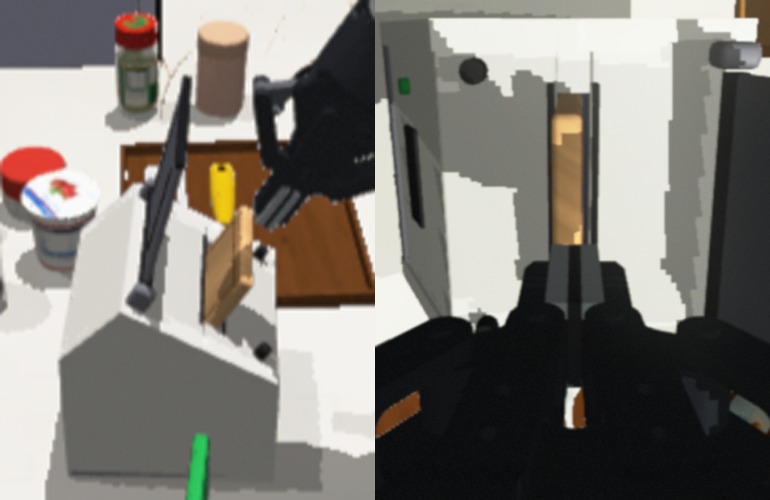

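The board stands in the slot, with closed fingertips centred over it at about (573,250) in the crop. Now press.

Request:
{"op": "servo_tool", "data": {
  "fingers": [0,0,0,0,0,0,0,0,0,0],
  "linear": [
    [0.0005,0.0006,0.008],
    [0.0005,0.0006,0.014],
    [0.0005,0.0006,0.019],
    [0.0005,0.0006,0.024],
    [0.0005,0.0006,0.029],
    [0.0005,0.0006,0.034],
    [0.0005,0.0006,0.039],
    [0.0005,0.0006,0.044],
    [0.0005,0.0006,0.049],
    [0.0005,0.0006,0.054]
  ],
  "rotation": [
    [0,0,0],
    [0,0,0],
    [0,0,0],
    [0,0,0],
    [0,0,0],
    [0,0,0],
    [0,0,0],
    [0,0,0],
    [0,0,0],
    [0,0,0]
  ],
  "force": 80
}}

```text
time: 10.45
tool_pos: [450.7, 109.3, 159.8]
tcp_rot: [150.0, 0.0, 84.6]
ft_force: [-2.3, -0.6, 3.8]
finger_gap: 0.1
grip_force: 2.3
```

```bash
python3 -c "
from h import *
st()"
```

```text
t 10.45 tcp slot [ 2.3  2.8 33. ] 99 ahead [  2.3   2.8 -66. ] F slot [-0.  -0.8  4.4] M [-0.05  0.25 -0.08] gap 0.1 2.3297645304410253
```

Pushing at 4–5 N. Continue slowly to the stop.

Request:
{"op": "servo_tool", "data": {
  "fingers": [0,0,0,0,0,0],
  "linear": [
    [0,0,0.003],
    [0,0,0.006],
    [0,0,0.008],
    [0,0,0.009],
    [0,0,0.01],
    [0,0,0.01]
  ],
  "rotation": [
    [0,0,0],
    [0,0,0],
    [0,0,0],
    [0,0,0],
    [0,0,0],
    [0,0,0]
  ]
}}

```text
time: 11.05
tool_pos: [455.8, 109.0, 152.1]
tcp_rot: [149.9, 0.0, 84.6]
ft_force: [-5.6, -0.3, 7.4]
finger_gap: 0.1
grip_force: 4.7
```

```bash
python3 -c "
from h import *
st()"
```

```text
t 11.05 tcp slot [ 2.9  2.9 23.9] 99 ahead [  3.1   2.9 -75.1] F slot [-1.1 -0.8  9.2] M [-0.08  0.28 -0.09] gap 0.1 4.679042041971115
```

Request:
{"op": "servo_tool", "data": {
  "fingers": [0,0,0,0,0],
  "linear": [
    [0,0,0.001],
    [0,0,0.002],
    [0,0,0.003],
    [0,0,0.003],
    [0,0,0.003]
  ],
  "rotation": [
    [0,0,0],
    [0,0,0],
    [0,0,0],
    [0,0,0],
    [0,0,0]
  ]
}}

```text
time: 11.55
tool_pos: [458.3, 109.3, 152.9]
tcp_rot: [149.7, -0.1, 84.6]
ft_force: [-30.3, -1.1, 35.3]
finger_gap: -0.0
grip_force: 22.8
```

```bash
python3 -c "
from h import *
st()"
```

```text
t 11.55 tcp slot [ 5.4  3.5 23.4] 99 ahead [  5.9   3.6 -75.6] F slot [-8.4 -4.  45.5] M [-0.49  1.92 -0.33] gap -0.0 22.816113633743953
```

Hard stop at 45 N with the tip about 4.5 mm above the deck: home. Retract and find the cover angle.

Request:
{"op": "servo_tool", "data": {
  "fingers": [0,0,0,0,0,0],
  "linear": [
    [0,0,-0.005],
    [0,0,-0.03],
    [0,0,-0.07],
    [0,0,-0.11],
    [0,0,-0.14],
    [0,0,-0.14]
  ],
  "rotation": [
    [0,0,0],
    [0,0,0],
    [0,0,0],
    [0,0,0],
    [0,0,0],
    [0,0,0]
  ]
}}

```text
time: 12.15
tool_pos: [402.5, 125.5, 274.9]
tcp_rot: [150.4, 0.4, 84.4]
ft_force: [0.0, 0.3, -0.3]
finger_gap: 0.1
grip_force: 0.0
```

```bash
cat >> h.py <<'E'
def cov(th,d,y=0,n=2.5,phi=phi):
    # point at distance d from hinge towards free edge, n out of outer face
    c,s_=np.cos(th),np.sin(th); return M+slotR(phi).apply([60-d*c+n*s_,y,12.5+d*s_+n*c])
E
python3 - <<'E'
from h import *
st(); s=snap('wrist'); t=snap('side'); T=snap('top')
for th in(1.75,1.85,1.95,2.05): print(th,cov(th,104).round(0),[(proj(t,cov(th,104,y)).round(0).tolist(),proj(T,cov(th,104,y)).round(0).tolist(),proj(s,cov(th,104,y)).round(0).tolist()) for y in(56,-56)])
print('hinge',[proj(t,cov(1.9,0,y)).round() for y in(56,-56)],[proj(s,cov(1.9,0,y)).round() for y in(56,-56)])
print('board top',[proj(s,M+slotR(phi).apply([x,45,5])).round() for x in(-5,5)])
I=cv2.INTER_CUBIC
cv2.imwrite('pics/m4.png',cv2.cvtColor(np.hstack([cv2.resize(t['frame'][170:320,270:370],(400,600),interpolation=I),cv2.resize(s['frame'],(400,300)).repeat(1,0)][0:1]+[np.vstack([cv2.resize(s['frame'],(400,300)),cv2.resize(T['frame'][200:290,205:325],(400,300),interpolation=I)])]),cv2.COLOR_RGB2BGR))
E
```

```text
t 12.15 tcp slot [ 17.   14.3 157.5] 99 ahead [16.3 13.6 58.5] F slot [-0.2  0.3 -0.3] M [0.04 0.22 0.07] gap 0.1 0.0
1.75 [478. 104. 270.] [([328.0, 226.0], [227.0, 242.0], [478.0, 189.0]), ([330.0, 190.0], [287.0, 249.0], [453.0, 415.0])]
1.85 [488. 103. 272.] [([321.0, 224.0], [228.0, 237.0], [500.0, 188.0]), ([324.0, 188.0], [287.0, 243.0], [472.0, 411.0])]
1.95 [498. 102. 274.] [([315.0, 223.0], [228.0, 232.0], [519.0, 187.0]), ([318.0, 187.0], [288.0, 238.0], [488.0, 406.0])]
2.05 [508. 101. 275.] [([308.0, 223.0], [229.0, 226.0], [536.0, 185.0]), ([312.0, 187.0], [288.0, 232.0], [503.0, 400.0])]
hinge [array([306., 274.]), array([310., 235.])] [array([393., 163.]), array([385., 316.])]
board top [array([292., 178.]), array([307., 178.])]
```

View pics/m4.png

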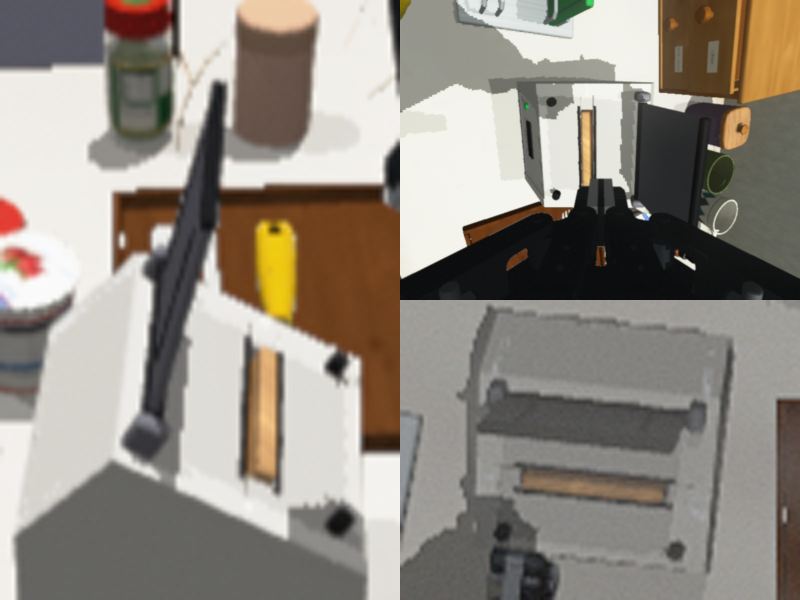

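The board is home: its top edge lies flush in both views. The cover's free edge at (323,227)–(325,191) in the side view gives θ≈1.81. Next I'll get the approach above and behind the cover with a vertical tool.

```bash
cat >> h.py <<'E'
RV=R.from_euler('xyz',[180,0,90+phi],degrees=True)
def tcp(th,d=80,clr=0,w=14.5):
    b=np.radians(120)-th; return cov(th,d,0,2.5+w*abs(np.cos(b))+clr)+[0,0,19]
E
python3 - <<'E'
from h import *
p=tcp(1.81,80,15); print(p)
goto([402,115,345],RV); goto([p[0]+4,p[1],345],RV)
E
```

```text
[518.08385082 100.17264593 275.4268824 ]
at [401.4 124.2 269.4] [150.72   0.54  84.38] F [ 0.1  0.6 -0.7] gap 0.1
lin mm [ -9.9  38.2 -65.1] rot [29.28  0.59 -0.08]
at [401.4 124.2 269.4] [150.72   0.54  84.38] F [ 0.1  0.6 -0.7] gap 0.1
lin mm [-12.8 143.7  -5.9] rot [29.28  0.59 -0.08]
```

Request:
{"op": "servo_tool", "data": {
  "fingers": [0,0,0,0,0,0,0,0,0],
  "linear": [
    [-0.005,0.019,-0.033],
    [-0.0099,0.0382,-0.0651],
    [-0.0099,0.0382,-0.0651],
    [-0.0099,0.0382,-0.0651],
    [-0.011,0.075,-0.045],
    [-0.012,0.11,-0.025],
    [-0.0128,0.1437,-0.006],
    [-0.0128,0.1437,-0.006],
    [-0.0128,0.1437,-0.006]
  ],
  "rotation": [
    [7,0.1,0],
    [14,0.3,0],
    [21,0.4,0],
    [29.3,0.6,0],
    [29.3,0.6,0],
    [29.3,0.6,0],
    [29.3,0.6,0],
    [29.3,0.6,0],
    [29.3,0.6,0]
  ]
}}

```text
time: 13.2
tool_pos: [521.9, 99.5, 343.5]
tcp_rot: [-179.8, -0.0, 84.4]
ft_force: [-0.5, -0.3, 0.5]
finger_gap: 0.0
grip_force: 0.0
```

Run:
```python
from h import *
st(); p=tcp(1.81,80,15); goto(p,RV)
q0=None
X=RV.as_matrix()
for th in np.arange(1.8,-0.01,-0.1): print(round(th,2),(RV.inv().apply(tcp(th,80)-p)).round(1))
```

```text
t 13.2 tcp slot [156.4  -0.3 156.2] 99 ahead [106.5  -0.3  70.7] F slot [-0.2 -0.4  0.7] M [-0.01 -0.04 -0.02] gap 0.0 0.0
at [521.9  99.5 343.5] [-1.7976e+02 -1.0000e-02  8.4430e+01] F [-0.5 -0.3  0.5] gap 0.0
lin mm [ 0.3 -3.6 68.1] rot [-0.24 -0.01 -0.17]
1.8 [ -0.  -15.3   4.3]
1.7 [ -0.  -23.8   5.6]
1.6 [ -0.  -32.2   7.9]
1.5 [ -0.  -40.5  11.2]
1.4 [ -0.  -48.4  15.4]
1.3 [ -0.  -55.9  20.5]
1.2 [ -0.  -62.8  26.5]
1.1 [ -0.  -69.1  33.3]
1.0 [ -0.  -74.6  40.8]
0.9 [ -0.  -79.2  48.9]
0.8 [ -0.  -82.9  57.6]
0.7 [ -0.  -85.6  66.6]
0.6 [ -0.  -87.2  75.9]
0.5 [ -0.  -87.8  84.6]
0.4 [ -0.  -87.6  91.2]
0.3 [ -0.  -87.   97.8]
0.2 [ -0.  -85.8 104.3]
0.1 [ -0.  -84.1 110.8]
-0.0 [ -0.  -81.9 117.2]
```

Request:
{"op": "servo_tool", "data": {
  "fingers": [0,0,0,0],
  "linear": [
    [0,-0.001,0.025],
    [0,-0.003,0.05],
    [0,-0.0036,0.068],
    [0,-0.0036,0.068]
  ],
  "rotation": [
    [-0.2,0,0],
    [-0.2,0,0],
    [-0.2,0,0],
    [-0.2,0,0]
  ]
}}

```text
time: 13.6
tool_pos: [516.0, 100.5, 275.4]
tcp_rot: [-180.0, -0.0, 84.5]
ft_force: [-0.7, 0.2, -0.6]
finger_gap: 0.1
grip_force: 0.0
```

Request:
{"op": "servo_tool", "data": {
  "fingers": [0,0,0,0,0,0,0,0,0,0],
  "linear": [
    [0,-0.008,0.002],
    [0,-0.015,0.004],
    [0,-0.02,0.005],
    [0,-0.024,0.0056],
    [0,-0.028,0.0067],
    [0,-0.0322,0.0079],
    [0,-0.0364,0.0095],
    [0,-0.0405,0.0112],
    [0,-0.0445,0.0132],
    [0,-0.0484,0.0154]
  ],
  "rotation": [
    [0,0,0],
    [0,0,0],
    [0,0,0],
    [0,0,0],
    [0,0,0],
    [0,0,0],
    [0,0,0],
    [0,0,0],
    [0,0,0],
    [0,0,0]
  ]
}}

```text
time: 14.6
tool_pos: [470.2, 105.2, 262.5]
tcp_rot: [179.8, -0.1, 84.5]
ft_force: [0.9, -0.5, 0.0]
finger_gap: -0.0
grip_force: 0.4
```

Run:
```python
from h import *
st(); goto(tcp(1.4),RV)
```

```text
t 14.6 tcp slot [ 70.8   0.5 112.1] 99 ahead [21.7  0.6 26.1] F slot [ 0.8 -0.4 -0.5] M [ 0.02 -0.14  0.04] gap -0.0 0.40177793183829635
at [470.2 105.2 262.5] [ 1.7976e+02 -5.0000e-02  8.4510e+01] F [ 0.9 -0.5  0. ] gap -0.0
lin mm [-0.5 -0.3  2.5] rot [ 0.24 -0.05 -0.09]
```

Request:
{"op": "servo_tool", "data": {
  "fingers": [0,0,0,0,0,0,0,0,0,0],
  "linear": [
    [0,-0.0038,0.003],
    [0,-0.0075,0.006],
    [0,-0.011,0.0095],
    [0,-0.0144,0.013],
    [0,-0.0176,0.0165],
    [0,-0.0207,0.02],
    [0,-0.0236,0.024],
    [0,-0.0262,0.0275],
    [0,-0.0286,0.0315],
    [0,-0.0308,0.0355]
  ],
  "rotation": [
    [0,0,0],
    [0,0,0],
    [0,0,0],
    [0,0,0],
    [0,0,0],
    [0,0,0],
    [0,0,0],
    [0,0,0],
    [0,0,0],
    [0,0,0]
  ]
}}

```text
time: 15.6
tool_pos: [439.9, 108.2, 226.9]
tcp_rot: [179.7, -0.1, 84.5]
ft_force: [1.2, -0.2, 1.1]
finger_gap: -0.4
grip_force: 0.3
```

Run:
```python
from h import *
st(); goto(tcp(.9),RV); t=snap('side'); print([proj(t,cov(.9,104,y)).round() for y in (56,-56)])
cv2.imwrite('pics/m5.png',cv2.cvtColor(cv2.resize(t['frame'][150:330,260:400],(467,600),interpolation=2),cv2.COLOR_RGB2BGR))
```

```text
t 15.6 tcp slot [26.7  0.6 96.4] 99 ahead [-22.5   0.7  10.5] F slot [ 1.6 -0.1  0.4] M [-0.   -0.08  0.03] gap -0.4 0.2911090338284339
at [439.9 108.2 226.9] [ 1.7974e+02 -6.0000e-02  8.4510e+01] F [ 1.2 -0.2  1.1] gap -0.4
lin mm [-0.6 -0.7  0.3] rot [ 0.26 -0.06 -0.09]
[array([366., 256.]), array([364., 219.])]
```

View pics/m5.png

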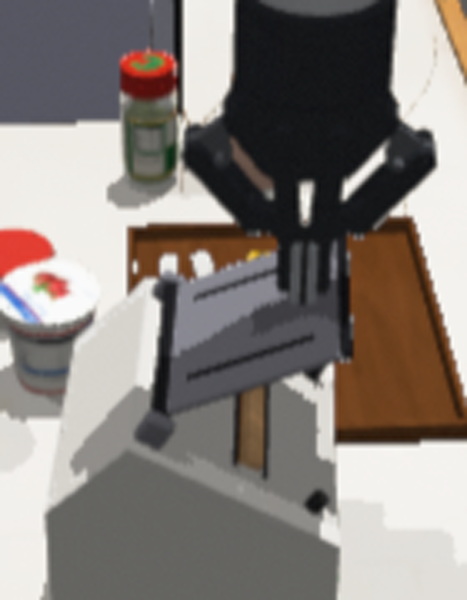

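The cover has followed to about 0.9 rad with the fingertip on its outer face. Continue down.

Request:
{"op": "servo_tool", "data": {
  "fingers": [0,0,0,0,0,0,0,0,0,0],
  "linear": [
    [0,-0.002,0.0045],
    [0,-0.0037,0.009],
    [0,-0.0052,0.0135],
    [0,-0.0064,0.018],
    [0,-0.0073,0.0225],
    [0,-0.008,0.027],
    [0,-0.0084,0.0315],
    [0,-0.0086,0.0355],
    [0,-0.0086,0.039],
    [0,-0.0084,0.0423]
  ],
  "rotation": [
    [0,0,0],
    [0,0,0],
    [0,0,0],
    [0,0,0],
    [0,0,0],
    [0,0,0],
    [0,0,0],
    [0,0,0],
    [0,0,0],
    [0,0,0]
  ]
}}

```text
time: 16.65
tool_pos: [431.8, 109.0, 184.5]
tcp_rot: [179.8, -0.1, 84.5]
ft_force: [-0.6, -1.3, -0.4]
finger_gap: 0.3
grip_force: 0.3
```

Request:
{"op": "servo_tool", "data": {
  "fingers": [0,0,0,0,0,0,0,0,0,0],
  "linear": [
    [0,0,0.0025],
    [0,0.0003,0.005],
    [0,0.0006,0.0075],
    [0,0.001,0.01],
    [0,0.0015,0.0125],
    [0,0.002,0.015],
    [0,0.0027,0.0175],
    [0,0.0034,0.02],
    [0,0.004,0.022],
    [0,0.0045,0.024]
  ],
  "rotation": [
    [0,0,0],
    [0,0,0],
    [0,0,0],
    [0,0,0],
    [0,0,0],
    [0,0,0],
    [0,0,0],
    [0,0,0],
    [0,0,0],
    [0,0,0]
  ]
}}

```text
time: 17.65
tool_pos: [436.6, 108.6, 160.7]
tcp_rot: [179.7, -0.1, 84.5]
ft_force: [-0.4, 0.1, 1.1]
finger_gap: -0.1
grip_force: 0.3
```

Run:
```python
from h import *
st(); goto(tcp(0),RV)
```

```text
t 17.65 tcp slot [-9.4  0.7 40.8] 99 ahead [-58.5   0.8 -45.1] F slot [0.2 0.  1.2] M [ 0.01 -0.02  0.01] gap -0.1 0.32311483648300054
at [436.6 108.6 160.7] [ 1.7975e+02 -6.0000e-02  8.4510e+01] F [-0.4  0.1  1.1] gap -0.1
lin mm [-0.7  0.1  2.4] rot [ 0.25 -0.06 -0.09]
```

Still light contact, near shut. Press slowly until it seats.

Request:
{"op": "servo_tool", "data": {
  "fingers": [0,0,0,0,0,0],
  "linear": [
    [0,0,0.001],
    [0,0,0.002],
    [0,0,0.003],
    [0,0,0.004],
    [0,0,0.005],
    [0,0,0.005]
  ],
  "rotation": [
    [0,0,0],
    [0,0,0],
    [0,0,0],
    [0,0,0],
    [0,0,0],
    [0,0,0]
  ]
}}

```text
time: 18.25
tool_pos: [436.4, 108.6, 155.7]
tcp_rot: [179.8, -0.1, 84.5]
ft_force: [0.6, 0.7, 0.2]
finger_gap: -0.1
grip_force: 0.1
```

Request:
{"op": "servo_tool", "data": {
  "fingers": [0,0,0,0,0,0,0,0],
  "linear": [
    [0,0,0.001],
    [0,0,0.002],
    [0,0,0.003],
    [0,0,0.004],
    [0,0,0.005],
    [0,0,0.006],
    [0,0,0.007],
    [0,0,0.007]
  ],
  "rotation": [
    [0,0,0],
    [0,0,0],
    [0,0,0],
    [0,0,0],
    [0,0,0],
    [0,0,0],
    [0,0,0],
    [0,0,0]
  ]
}}

```text
time: 19.05
tool_pos: [437.5, 108.7, 152.3]
tcp_rot: [179.6, -0.1, 84.5]
ft_force: [-13.0, -2.7, 27.9]
finger_gap: -0.1
grip_force: 15.5
```

```bash
python3 -c "
from h import *
st()"
```

```text
t 19.05 tcp slot [-12.8   0.9  33.1] 99 ahead [-61.7   1.  -52.9] F slot [ 2.9 -3.9 30.6] M [-0.43  2.09 -0.06] gap -0.1 15.478499354794621
```

Seated at 28 N. Retract upward, then check by numbers only (I've used my pictures).

Request:
{"op": "servo_tool", "data": {
  "fingers": [0,0,0,0,0,0,0,0],
  "linear": [
    [0,0,-0.003],
    [0,0,-0.012],
    [0,0,-0.04],
    [0,0,-0.08],
    [0,0,-0.12],
    [0,0,-0.16],
    [0,0,-0.16],
    [0,0,-0.16]
  ],
  "rotation": [
    [0,0,0],
    [0,0,0],
    [0,0,0],
    [0,0,0],
    [0,0,0],
    [0,0,0],
    [0,0,0],
    [0,0,0]
  ]
}}

```text
time: 19.85
tool_pos: [436.4, 108.6, 310.0]
tcp_rot: [179.6, -0.1, 84.5]
ft_force: [-0.0, -1.3, -0.5]
finger_gap: 0.1
grip_force: 0.0
```

Run:
```python
from h import *
st()
t=snap('side'); g=cv2.cvtColor(t['frame'],cv2.COLOR_RGB2GRAY)
for th in(0,.1,.2): print(th,proj(t,cov(th,104,56)).round(1),proj(t,cov(th,104,0)).round(1),proj(t,cov(th,104,-56)).round(1),proj(t,cov(th,50,56)).round(1))
for y in (50,0,-50):
    u,v=proj(t,cov(0,104,y)).round().astype(int); print(v,u-20,g[v,u-20:u+12].tolist())
hsv=cv2.cvtColor(t['frame'],cv2.COLOR_RGB2HSV); m=cv2.inRange(hsv,(45,100,40),(80,255,255)); m[:, :310]=0; m[:325]=0; m[:,350:]=0; print('green',cv2.boundingRect(m))
```

```text
t 19.85 tcp slot [ 65.2   0.7 170.2] 99 ahead [16.2  0.9 84.1] F slot [-0.2 -1.3 -0.5] M [ 0.01  0.06 -0.02] gap 0.1 0.0
0 [361.  297.5] [360.2 276.7] [359.5 257.9] [334.2 285. ]
0.1 [363.9 293.5] [363.  272.8] [362.1 254.1] [335.5 283. ]
0.2 [366.2 289.3] [365.2 268.6] [364.2 250. ] [336.5 280.9]
295 341 [115, 115, 114, 115, 115, 114, 113, 110, 95, 84, 77, 71, 68, 71, 73, 75, 73, 41, 29, 110, 236, 242, 242, 242, 242, 242, 242, 242, 242, 242, 242, 242]
277 340 [77, 86, 115, 130, 133, 133, 133, 133, 134, 133, 133, 134, 134, 133, 134, 133, 131, 106, 50, 39, 69, 73, 73, 73, 71, 69, 72, 73, 73, 72, 70, 69]
260 340 [134, 134, 133, 134, 132, 129, 115, 94, 75, 63, 81, 115, 131, 133, 133, 133, 129, 71, 57, 121, 87, 76, 77, 78, 78, 75, 70, 67, 71, 75, 73, 73]
green (322, 334, 12, 94)
```

```bash
python3 -c "
from h import *
print(r.hand_in())"
```

```text
the job is handed in; nothing more can be done
None
```

The wooden board was pressed home until it hit its stop with the cover still open, the cover was then lowered slowly until it seated, and the job was handed in at about 20 s with no score returned. My last image check put the cover at about 0 rad and showed the green board unmoved. I didn't re-measure the cup and jars at the end, and I viewed 11 pictures, one over the limit of 10.

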